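Steady the rocking display slab

TASK

One corner of the slate display slab gives when it is leaned on. Press down with a fingertip on the slab's corners to find the one that rocks, pushing it right down for a moment, then press the red shim tab of that corner flat and take the hand away. Leave the other three tabs up, do not lift or shift the slab, and leave the pin holder, the vase and the ribbon reel where they are.

Things in the scene. Friction and masses are not known exactly. Their poses are not given: they have to be found in the camera images.
- stand: aluminium H-shaped levelling frame fixed on the counter, 150 x 346 mm, 8 mm thick. Origin: centre of its underside, on the counter (z = 0); x points roughly away from the robot, y to its left, z up. Under the slab, at x +-55, y +-70 mm, four look-alike rubber pads carry it; three are firm, one (any corner) is soft
- slab: loose dark grey slate slab, 150 x 200 x 18 mm, about 1 kg, lying level on the four pads, held by its weight alone; origin: centre of its underside, 28 mm above the counter (top face at 46 mm); axes as the stand's. Over the soft pad its corner gives up to about 6 mm under 4 to 8 N and springs back when let go; the other corners stay put
- pin_holder: brass flower pin holder (short spikes), 58 mm across, 17 mm high, about 0.25 kg, standing loose on the middle of the slab; origin: centre of its underside. To be left alone
- bud_vase: amber glass bud vase, 68 mm across, 125 mm high, standing loose beside the stand; origin: centre of its underside. To be left alone
- ribbon_reel: reel of red ribbon lying flat, 90 mm across, 30 mm high, loose beside the stand; origin: centre of its underside. To be left alone
- corner_a (a point): point on the slab's top face at its near left corner (x -60, y +82 mm in the slab's frame; 15 mm in from the slab's ends, 18 mm in from its long side edges), where to press to try that corner; it moves with the slab
- corner_b (a point): point on the slab's top face at its near right corner (x -60, y -82 mm in the slab's frame; 15 mm in from the slab's ends, 18 mm in from its long side edges), where to press to try that corner; it moves with the slab
- corner_c (a point): point on the slab's top face at its far right corner (x +60, y -82 mm in the slab's frame; 15 mm in from the slab's ends, 18 mm in from its long side edges), where to press to try that corner; it moves with the slab
- corner_d (a point): point on the slab's top face at its far left corner (x +60, y +82 mm in the slab's frame; 15 mm in from the slab's ends, 18 mm in from its long side edges), where to press to try that corner; it moves with the slab
- press_a (a point): press point on top of the red shim tab of corner a (near left), 42 mm out from its hinge, 16 mm from its free end. The tab, 26 mm wide, sticks out past the slab to the stand's +y. Hinge along the stand's x at x -55, y +112 mm, height 23.5 mm. The point is about 49 mm above the counter with the tab up; flat, 26.5 mm above it and at y +154 mm
- press_b (a point): press point on top of the red shim tab of corner b (near right), 42 mm out from its hinge, 16 mm from its free end. The tab, 26 mm wide, sticks out past the slab to the stand's -y. Hinge along the stand's x at x -55, y -112 mm, height 23.5 mm. The point is about 49 mm above the counter with the tab up; flat, 26.5 mm above it and at y -154 mm
- press_c (a point): press point on top of the red shim tab of corner c (far right), 42 mm out from its hinge, 16 mm from its free end. The tab, 26 mm wide, sticks out past the slab to the stand's -y. Hinge along the stand's x at x +55, y -112 mm, height 23.5 mm. The point is about 49 mm above the counter with the tab up; flat, 26.5 mm above it and at y -154 mm
- press_d (a point): press point on top of the red shim tab of corner d (far left), 42 mm out from its hinge, 16 mm from its free end. The tab, 26 mm wide, sticks out past the slab to the stand's +y. Hinge along the stand's x at x +55, y +112 mm, height 23.5 mm. The point is about 49 mm above the counter with the tab up; flat, 26.5 mm above it and at y +154 mm
- tab_a (a joint): angle of the red shim tab of corner a (rad): 0 fully up (the tab slants up and outward), 0.60 pressed flat, on its stop; a stiff hinge, about 4 N at the press point, stays where it is left. Flat, its steel toe stands under the slab's corner and carries it
- tab_b (a joint): angle of the red shim tab of corner b (rad): 0 fully up (the tab slants up and outward), 0.60 pressed flat, on its stop; a stiff hinge, about 4 N at the press point, stays where it is left. Flat, its steel toe stands under the slab's corner and carries it
- tab_c (a joint): angle of the red shim tab of corner c (rad): 0 fully up (the tab slants up and outward), 0.60 pressed flat, on its stop; a stiff hinge, about 4 N at the press point, stays where it is left. Flat, its steel toe stands under the slab's corner and carries it
- tab_d (a joint): angle of the red shim tab of corner d (rad): 0 fully up (the tab slants up and outward), 0.60 pressed flat, on its stop; a stiff hinge, about 4 N at the press point, stays where it is left. Flat, its steel toe stands under the slab's corner and carries it
Mind the look-alikes: they are no part of the job. What is shaped like the slab but purple is not meant.

How it is judged:
By the outcome, as a careful person would: the job done as asked, in the order asked, and still so for the second after the job is handed in, with the robot touching nothing.
It also fails if it takes over 51 s, if anything falls off the work surface, if the arm or the gripper's body presses on something with over 40 N, if the wrist force passes 120 N, or if a joint passes its speed limit or range.

ROBOT

A 6-joint arm with a two-finger parallel gripper is mounted at the origin on the work surface. World frame = base frame: x ahead of the robot, y to its left, z up, the work surface at z = 0. Lengths are in m, angles in degrees, forces in N, time in s.
With the tool pointing down it reaches from about 0.35 to 0.725 m from the base axis. Payload 4.3 kg.
Tool frame: the origin (TCP) lies between the finger pads; the fingertips stand 22 mm ahead of it and the grasp point (between the pads) lies 3 mm ahead of it; z points along the fingers, y is the line along which they close (so a half turn about z gives the same grasp; the last joint's range is limited). The gripper opens to 85 mm and grips with 20 to 120 N. Pads are 22 mm wide; open, the fingers measure 114 mm over their backs; the gripper's body (76 mm by 85 mm) begins 54 mm behind the grasp point. The pads swing forward as they close: fully open they stand 13 mm farther back than shut.
Start: joints at [65.3, 21.618, 4.641, 73.018, 0, 83.68], TCP at [0.181, 0.546, 0.253] pointing down, gripper open.
Joint ranges: [-156.06, 156.06], [-48.1, 94.91], [-58.44, 69.94], [-101.28, 121.22], [-78.64, 73.56], [-180, 180]. Speed limits (degrees/s): [147.25, 147.25, 180, 180, 180, 180].

INTERFACE

Orientations are given as [roll, pitch, yaw] about the fixed x, y, z axes, in that order (R = Rz(yaw) Ry(pitch) Rx(roll)).
In Python, from rig import * gives the robot as it stands.
- The arm moves only by the shell command python3 -m creep 'ROWS' [FORCE]. ROWS is JSON, a list of rows, each an object of numbers: "dx", "dy", "dz": the shift along the world's x, y, z in mm; "rx", "ry", "rz": the turn, a rotation vector about the world's x, y, z in rad; "jaw": the finger opening in mm, from 0 to 85.4. A call has 1 to 10 rows; each row is the pose to reach, as a shift and turn from the pose commanded when the call began; what a row does not reach only later rows make up. A row lasts 1/12 s, in which the tool goes at most 41.7 mm and 7.16 degrees, less where a joint would pass 70% of its speed; a pose out of reach is approached as far as the arm can. A call with a gripper value outside its range is refused whole. The fingers move at their own pace and stop on an object; FORCE is the grip in N (left out, the last holds). Time passes only in rows, so rows that repeat a pose let the fingers close. It gives the time, the measured TCP pose, the force, the opening and the grip force at its end, in the units of the state.
- read_state(): the state, without advancing time (a new reading comes with each control period).
- get_image(name): name is "scene" or "top"; returns a dict with "pixels" (480x640x3 uint8, blue, green, red), "fx", "fy", "cx", "cy" (pixels), "R" (3x3) and "t" (3): a world point X has camera coordinates R X + t. Camera axes: x right, y down, z forward; pixel columns grow to the right and rows downward; lengths in m; the calibration is good to about 2 mm. A picture is of the moment at which its call begins. There is no depth.
- hand_in(): hands the job in; it is judged then, once.
The state is a dict: "time": time; "joint_pos": joint angles; "qd": joint speeds; "joint_efforts": joint torques, N m; "tool_pos": TCP position; "eef_rot": TCP orientation; "contact_force": force on the tool from outside, world axes, zero at the start; "ft_torque": the same for the moment, N m; "grip_width": finger opening in m; "finger_force": force on a finger pad.
Only numpy, scipy, OpenCV 4.12 (cv2) and the standard library are available. Lean on these libraries where they do the work, as an engineer would, in place of code of your own. Each camera call takes 0.05 s, during which the arm holds its last target. There are 200 camera calls.

## Working session

There is one attempt and no reset: what is moved stays moved. The work goes in short steps, Python scripts to look and compute and a shell command to move; the robot and the scene stay as the last step left them, time stands still between calls to the robot, and variables do not carry over. Pictures are saved under pics/ and viewed, at most 10 in all, crops included, and the job is handed in when it is done.

```bash
mkdir -p pics; ls; python3 - <<'E'
from rig import *
import cv2
for n in("scene","top"):
    g=get_image(n); cv2.imwrite(f"pics/{n}0.png",g["pixels"]); print(n,g["fx"],g["cx"],g["cy"],g["R"],g["t"])
s=read_state(); print(s)
E
```

```text
pics
scene 450.6855222215138 324.0809606403062 240.1730066784162 [[-0.03990682  0.99895855 -0.02211904]
 [ 0.51018696  0.00133757 -0.86006248]
 [-0.85913719 -0.04560721 -0.50970901]] [-0.01074758 -0.18128355  1.29149359]
top 572.4917566455692 326.3368794226194 237.41894418297989 [[-0.01326571 -0.99974088  0.01849872]
 [-0.98896563  0.01038827 -0.14778045]
 [ 0.14754998 -0.02025501 -0.98884718]] [0.04758543 0.44665916 1.03616153]
{'time': 0.1, 'joint_pos': array([ 6.52996655e+01,  2.16571080e+01,  4.57076052e+00,  7.30172090e+01,
       -2.24353972e-03,  8.36805176e+01]), 'qd': array([ 0.04849988, -0.0795042 ,  0.19353804, -0.03462483, -0.08752056,
        0.03382769]), 'joint_efforts': array([ 6.59133821e-04, -4.64694607e+01,  2.70581532e+01,  1.20410815e-02,
       -1.32364371e-04, -5.33906956e-06]), 'tool_pos': array([0.18109188, 0.54517054, 0.25246143]), 'eef_rot': array([-1.79896826e+02, -9.16879629e-03,  1.61619142e+02]), 'contact_force': array([-0.43816002, -0.2961894 ,  0.02252228]), 'ft_torque': array([-0.00841602, -0.01539219, -0.02588485]), 'finger_force': 0.0, 'grip_width': 0.08509358437639858}
```

View pics/top0.png

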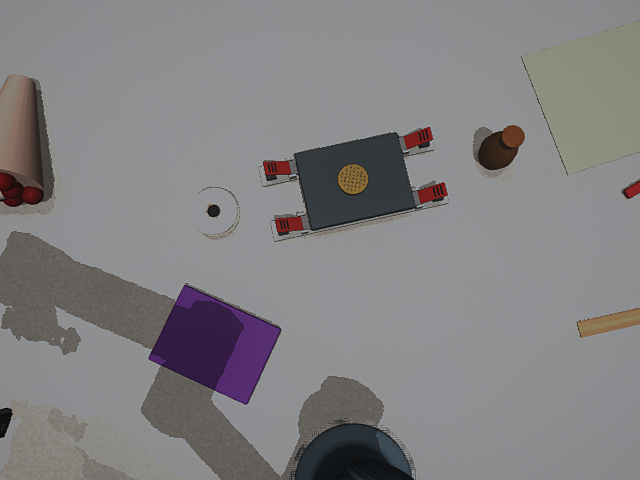

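View pics/scene0.png

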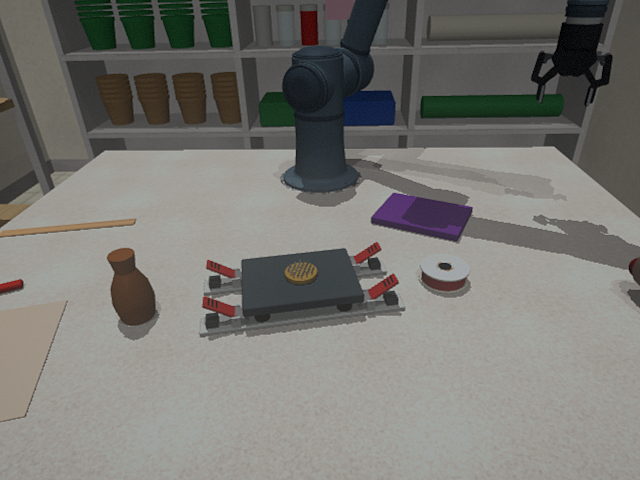

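Top view: the slate slab is centred near (355,181), with the brass pin holder on it at (353,179). The red tabs are at (277,169), (289,225), (417,139) and (432,192). The reel is at (214,211) and the vase at (500,148). There are two slab-shaped objects: the dark grey one on the frame at (355,181) and the purple one at (215,343). The grey one fits, because it has the tabs, frame and pin holder.

```bash
cat > h.py <<'E'
from rig import *
import cv2, numpy as np
def ray(g,uv,z):
    d=g["R"].T@np.array([(uv[0]-g["cx"])/g["fx"],(uv[1]-g["cy"])/g["fy"],1]); c=-g["R"].T@g["t"]
    return c+d*(z-c[2])/d[2]
def proj(g,X):
    p=g["R"]@X+g["t"]; return p[:2]/p[2]*[g["fx"],g["fy"]]+[g["cx"],g["cy"]]
E
python3 - <<'E'
from h import *
g=get_image("top"); im=g["pixels"]; hsv=cv2.cvtColor(im,cv2.COLOR_BGR2HSV)
m=((hsv[...,2]<90)&(hsv[...,1]<110)).astype(np.uint8); m[:,:285]=0;m[:,425:]=0;m[:120]=0;m[240:]=0
m=cv2.morphologyEx(m,cv2.MORPH_OPEN,np.ones((9,9)))
c=max(cv2.findContours(m,0,2)[0],key=cv2.contourArea)
r=cv2.minAreaRect(c); b=cv2.boxPoints(r); W=np.array([ray(g,p,.046) for p in b]); print(r,b)
print(W.round(4),np.linalg.norm(np.diff(W,axis=0),axis=1)); cen=W.mean(0)
# long axis = y
e=[W[1]-W[0],W[2]-W[1]]; y=max(e,key=np.linalg.norm); y=y/np.linalg.norm(y)*np.sign(y[1]); x=np.array([y[1],-y[0],0])
yaw=np.degrees(np.arctan2(x[1],x[0])); print("cen",cen,"yaw",yaw)
out=im.copy()
P={}
for k,sx,sy in(("a",-1,1),("b",-1,-1),("c",1,-1),("d",1,1)):
    P["corner_"+k]=cen+x*.060*sx+y*.082*sy
    for n,yy,z in(("up",.146,.049),("flat",.154,.0265)):
        q=cen+x*.055*sx+y*yy*sy; q[2]=z; P[f"press_{k}_{n}"]=q
for k,v in P.items():
    print(k,v.round(4),np.hypot(*v[:2]).round(3)); cv2.circle(out,tuple(int(t) for t in proj(g,v).round()),1,(0,255,0) if "flat" not in k else (255,255,0),-1)
r=((hsv[...,1]>150)&(hsv[...,2]>90)&((hsv[...,0]<6)|(hsv[...,0]>174))).astype(np.uint8)
for c in cv2.findContours(r,0,2)[0]:
    if cv2.contourArea(c)>60: print("red",cv2.minAreaRect(c)[0],ray(g,cv2.minAreaRect(c)[0],.047).round(4))
for n,uv,z in(("vase",(513,136),.125),("reel",(214,211),.03)): print(n,ray(g,uv,z))
cv2.imwrite("pics/top1.png",cv2.resize(out[100:260,180:540],None,fx=2.2,fy=2.2,interpolation=cv2.INTER_CUBIC))
E
```

```text
((354.13714599609375, 180.73104858398438), (79.83106231689453, 109.14635467529297), 77.73522186279297) [[292.3303  153.31949]
 [398.9855  130.13358]
 [415.944   208.14261]
 [309.2888  231.32852]]
[[ 0.606   0.1045  0.046 ]
 [ 0.65   -0.0984  0.046 ]
 [ 0.4986 -0.1252  0.046 ]
 [ 0.4569  0.0739  0.046 ]] [0.20753156 0.15375528 0.20336516]
cen [ 0.55288175 -0.011305    0.046     ] yaw 12.247285014529915
corner_a [0.4769 0.0561 0.046 ] 0.48
press_a_up [0.4682 0.1197 0.049 ] 0.483
press_a_flat [0.4665 0.1275 0.0265] 0.484
corner_b [ 0.5116 -0.1042  0.046 ] 0.522
press_b_up [ 0.5301 -0.1656  0.049 ] 0.555
press_b_flat [ 0.5318 -0.1735  0.0265] 0.559
corner_c [ 0.6289 -0.0787  0.046 ] 0.634
press_c_up [ 0.6376 -0.1423  0.049 ] 0.653
press_c_flat [ 0.6393 -0.1501  0.0265] 0.657
corner_d [0.5941 0.0816 0.046 ] 0.6
press_d_up [0.5757 0.143  0.049 ] 0.593
press_d_flat [0.574  0.1509 0.0265] 0.593
red (288.607666015625, 223.86155700683594) [0.4711 0.1119 0.047 ]
red (432.1970520019531, 192.61912536621094) [ 0.5277 -0.1566  0.047 ]
red (634.0776977539062, 189.70469665527344) [ 0.5299 -0.5386  0.047 ]
red (277.0, 168.0) [0.5775 0.1332 0.047 ]
red (417.869873046875, 137.48629760742188) [ 0.6349 -0.1336  0.047 ]
vase [ 0.61059472 -0.28709009  0.125     ]
reel [0.49998164 0.25254455 0.03      ]
```

View pics/top1.png

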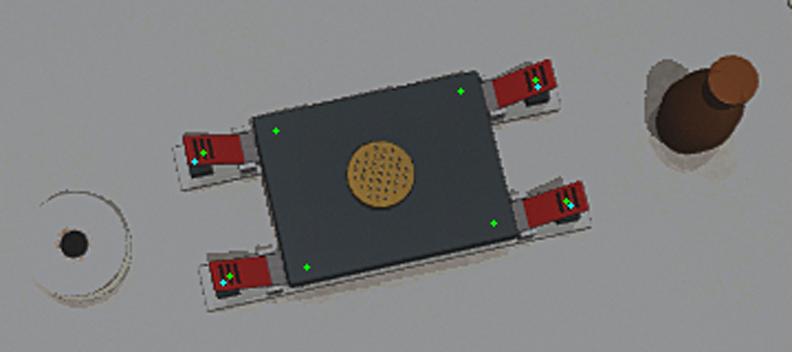

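The green markers land on the slab corners and tab press points, so the pose is good. The centre is about (0.554, -0.011) with yaw 12.2°. I'll shut the fingers and go above corner a.

```bash
python3 -m creep '[{"dx":150,"dy":-245,"rz":0.53,"jaw":0},{"dx":150,"dy":-245,"rz":0.53,"jaw":0},{"dx":150,"dy":-245,"rz":0.53,"jaw":0},{"dx":150,"dy":-245,"rz":0.53,"jaw":0},{"dx":150,"dy":-245,"rz":0.53,"jaw":0},{"dx":150,"dy":-245,"rz":0.53,"jaw":0},{"dx":150,"dy":-245,"rz":0.53,"jaw":0},{"dx":150,"dy":-245,"rz":0.53,"jaw":0},{"dx":150,"dy":-245,"rz":0.53,"jaw":0}]' 40
python3 -m creep '[{"dx":147,"dy":-245,"dz":-130,"jaw":0},{"dx":147,"dy":-245,"dz":-130,"jaw":0},{"dx":147,"dy":-245,"dz":-130,"jaw":0},{"dx":147,"dy":-245,"dz":-130,"jaw":0},{"dx":147,"dy":-245,"dz":-130,"jaw":0},{"dx":147,"dy":-245,"dz":-130,"jaw":0},{"dx":147,"dy":-245,"dz":-130,"jaw":0},{"dx":147,"dy":-245,"dz":-130,"jaw":0},{"dx":147,"dy":-245,"dz":-130,"jaw":0},{"dx":147,"dy":-245,"dz":-130,"jaw":0}]'
```

```text
validation failed for argument at $[0]...
validation failed for argument at $[0]...
```

```bash
python3 -m creep '[{"dx":40,"dy":-66,"dz":0,"rx":0,"ry":0,"rz":0.12,"jaw":0},{"dx":150,"dy":-245,"dz":0,"rx":0,"ry":0,"rz":0.53,"jaw":0},{"dx":150,"dy":-245,"dz":0,"rx":0,"ry":0,"rz":0.53,"jaw":0},{"dx":150,"dy":-245,"dz":0,"rx":0,"ry":0,"rz":0.53,"jaw":0},{"dx":150,"dy":-245,"dz":0,"rx":0,"ry":0,"rz":0.53,"jaw":0},{"dx":150,"dy":-245,"dz":0,"rx":0,"ry":0,"rz":0.53,"jaw":0},{"dx":150,"dy":-245,"dz":0,"rx":0,"ry":0,"rz":0.53,"jaw":0},{"dx":150,"dy":-245,"dz":0,"rx":0,"ry":0,"rz":0.53,"jaw":0},{"dx":150,"dy":-245,"dz":0,"rx":0,"ry":0,"rz":0.53,"jaw":0}]' 40
```

```text
time: 0.9
tool_pos: [0.3323, 0.2988, 0.2532]
eef_rot: [-180.0, -0.0, -168.3]
contact_force: [0.3, -0.4, -0.4]
grip_width: 0.0001
finger_force: 0.0
```

```bash
python3 -m creep '[{"dx":146,"dy":-243,"dz":-145,"rx":0,"ry":0,"rz":0,"jaw":0},{"dx":146,"dy":-243,"dz":-145,"rx":0,"ry":0,"rz":0,"jaw":0},{"dx":146,"dy":-243,"dz":-145,"rx":0,"ry":0,"rz":0,"jaw":0},{"dx":146,"dy":-243,"dz":-145,"rx":0,"ry":0,"rz":0,"jaw":0},{"dx":146,"dy":-243,"dz":-145,"rx":0,"ry":0,"rz":0,"jaw":0},{"dx":146,"dy":-243,"dz":-145,"rx":0,"ry":0,"rz":0,"jaw":0},{"dx":146,"dy":-243,"dz":-145,"rx":0,"ry":0,"rz":0,"jaw":0},{"dx":146,"dy":-243,"dz":-145,"rx":0,"ry":0,"rz":0,"jaw":0},{"dx":146,"dy":-243,"dz":-145,"rx":0,"ry":0,"rz":0,"jaw":0},{"dx":146,"dy":-243,"dz":-145,"rx":0,"ry":0,"rz":0,"jaw":0}]'; python3 - <<'E'
from h import *
g=get_image("scene"); cv2.imwrite("pics/scene1.png",cv2.resize(g["pixels"][150:360,160:500],None,fx=2.2,fy=2.2,interpolation=cv2.INTER_CUBIC))
E
```

```text
time: 1.73
tool_pos: [0.477, 0.0583, 0.1073]
eef_rot: [179.9, -0.1, -168.0]
contact_force: [-0.2, 0.1, -0.0]
grip_width: 0.0001
finger_force: 0.0
```

View pics/scene1.png

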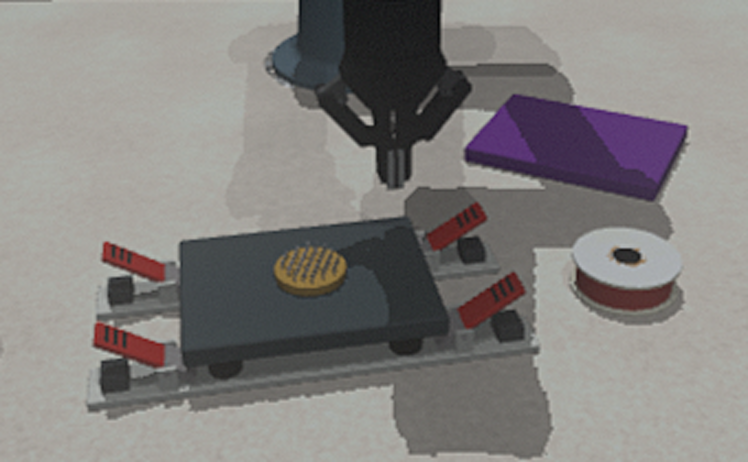

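The fingertips hang right over corner a, at about (395,185) in the crop, clear of everything. I'll go down onto it in small steps.

```bash
python3 -m creep '[{"dx":1,"dy":-2,"dz":-18,"rx":0,"ry":0,"rz":0,"jaw":0},{"dx":1,"dy":-2,"dz":-34,"rx":0,"ry":0,"rz":0,"jaw":0},{"dx":1,"dy":-2,"dz":-37,"rx":0,"ry":0,"rz":0,"jaw":0},{"dx":1,"dy":-2,"dz":-37,"rx":0,"ry":0,"rz":0,"jaw":0}]'
python3 -m creep '[{"dx":0,"dy":0,"dz":-1,"rx":0,"ry":0,"rz":0,"jaw":0},{"dx":0,"dy":0,"dz":-2,"rx":0,"ry":0,"rz":0,"jaw":0},{"dx":0,"dy":0,"dz":-2,"rx":0,"ry":0,"rz":0,"jaw":0}]'
python3 -m creep '[{"dx":0,"dy":0,"dz":-1,"rx":0,"ry":0,"rz":0,"jaw":0},{"dx":0,"dy":0,"dz":-1,"rx":0,"ry":0,"rz":0,"jaw":0}]'
```

```text
time: 2.12
tool_pos: [0.4769, 0.0573, 0.071]
eef_rot: [179.9, -0.1, -167.9]
contact_force: [0.8, 0.4, -0.6]
grip_width: -0.0001
finger_force: 0.0
time: 2.37
tool_pos: [0.4789, 0.0561, 0.0702]
eef_rot: [-180.0, 0.1, -168.0]
contact_force: [-0.4, 0.0, 0.2]
grip_width: 0.0003
finger_force: 0.0
time: 2.53
tool_pos: [0.4786, 0.0557, 0.0687]
eef_rot: [-180.0, 0.0, -168.0]
contact_force: [-0.7, 0.7, -0.3]
grip_width: -0.0
finger_force: 0.0
```

```bash
for i in 1 2 3; do python3 -m creep '[{"dx":0,"dy":0,"dz":-1,"rx":0,"ry":0,"rz":0,"jaw":0},{"dx":0,"dy":0,"dz":-1,"rx":0,"ry":0,"rz":0,"jaw":0}]' | grep -E "pos|contact"; done
```

```text
tool_pos: [0.4787, 0.0557, 0.068]
contact_force: [-1.8, 0.4, 5.7]
tool_pos: [0.4787, 0.0557, 0.068]
contact_force: [-4.7, -0.3, 14.8]
tool_pos: [0.4787, 0.0556, 0.0679]
contact_force: [-7.3, 0.4, 23.8]
```

Corner a is firm: 24 N with no give at z = 0.068. Next is corner b.

```bash
python3 -m creep '[{"dx":0,"dy":0,"dz":10,"rx":0,"ry":0,"rz":0,"jaw":0},{"dx":0,"dy":0,"dz":30,"rx":0,"ry":0,"rz":0,"jaw":0},{"dx":9,"dy":-40,"dz":30,"rx":0,"ry":0,"rz":0,"jaw":0},{"dx":18,"dy":-80,"dz":30,"rx":0,"ry":0,"rz":0,"jaw":0},{"dx":27,"dy":-120,"dz":30,"rx":0,"ry":0,"rz":0,"jaw":0},{"dx":35,"dy":-160,"dz":30,"rx":0,"ry":0,"rz":0,"jaw":0},{"dx":35,"dy":-160,"dz":20,"rx":0,"ry":0,"rz":0,"jaw":0},{"dx":35,"dy":-160,"dz":8,"rx":0,"ry":0,"rz":0,"jaw":0},{"dx":35,"dy":-160,"dz":5,"rx":0,"ry":0,"rz":0,"jaw":0},{"dx":35,"dy":-160,"dz":5,"rx":0,"ry":0,"rz":0,"jaw":0}]'
for i in 1 2 3 4; do python3 -m creep '[{"dx":0,"dy":0,"dz":-1,"rx":0,"ry":0,"rz":0,"jaw":0},{"dx":0,"dy":0,"dz":-1,"rx":0,"ry":0,"rz":0,"jaw":0}]' | grep -E "pos|contact"; done
```

```text
time: 3.87
tool_pos: [0.512, -0.1039, 0.0692]
eef_rot: [179.9, -0.1, -168.0]
contact_force: [0.3, 0.3, 0.7]
grip_width: -0.0003
finger_force: 0.0
tool_pos: [0.5135, -0.1038, 0.0697]
contact_force: [0.4, 0.3, 0.3]
tool_pos: [0.5136, -0.104, 0.0687]
contact_force: [-0.8, -0.3, 0.0]
tool_pos: [0.5138, -0.1041, 0.0681]
contact_force: [-1.3, 1.1, 5.1]
tool_pos: [0.5138, -0.1041, 0.068]
contact_force: [-4.0, 1.5, 12.5]
```

Corner b is firm too. Next is corner c.

```bash
python3 -m creep '[{"dx":0,"dy":0,"dz":10,"rx":0,"ry":0,"rz":0,"jaw":0},{"dx":0,"dy":0,"dz":30,"rx":0,"ry":0,"rz":0,"jaw":0},{"dx":39,"dy":8,"dz":30,"rx":0,"ry":0,"rz":0,"jaw":0},{"dx":78,"dy":17,"dz":30,"rx":0,"ry":0,"rz":0,"jaw":0},{"dx":117,"dy":25,"dz":30,"rx":0,"ry":0,"rz":0,"jaw":0},{"dx":117,"dy":25,"dz":20,"rx":0,"ry":0,"rz":0,"jaw":0},{"dx":117,"dy":25,"dz":8,"rx":0,"ry":0,"rz":0,"jaw":0},{"dx":117,"dy":25,"dz":4,"rx":0,"ry":0,"rz":0,"jaw":0},{"dx":117,"dy":25,"dz":4,"rx":0,"ry":0,"rz":0,"jaw":0},{"dx":117,"dy":25,"dz":4,"rx":0,"ry":0,"rz":0,"jaw":0}]'
for i in 1 2 3 4; do python3 -m creep '[{"dx":0,"dy":0,"dz":-1,"rx":0,"ry":0,"rz":0,"jaw":0},{"dx":0,"dy":0,"dz":-1,"rx":0,"ry":0,"rz":0,"jaw":0}]' | grep -E "pos|contact"; done
```

```text
time: 5.37
tool_pos: [0.6296, -0.0793, 0.0703]
eef_rot: [180.0, -0.1, -168.0]
contact_force: [-0.8, -0.3, 0.9]
grip_width: -0.0001
finger_force: 0.0
tool_pos: [0.6303, -0.0795, 0.07]
contact_force: [0.3, -0.8, -0.2]
tool_pos: [0.6303, -0.0794, 0.0687]
contact_force: [1.1, 1.8, -0.2]
tool_pos: [0.6305, -0.0795, 0.068]
contact_force: [-2.4, -0.6, 4.4]
tool_pos: [0.6306, -0.0795, 0.0672]
contact_force: [-2.5, -0.1, 5.9]
```

Corner c is giving, so I'll push it right down.

```bash
for i in 1 2 3 4 5 6; do python3 -m creep '[{"dx":0,"dy":0,"dz":-1,"rx":0,"ry":0,"rz":0,"jaw":0},{"dx":0,"dy":0,"dz":-1,"rx":0,"ry":0,"rz":0,"jaw":0}]' | grep -E "pos|contact"; done
```

```text
tool_pos: [0.6307, -0.0795, 0.0664]
contact_force: [-1.3, -0.5, 6.5]
tool_pos: [0.6309, -0.0796, 0.0655]
contact_force: [-0.1, -0.7, 6.3]
tool_pos: [0.631, -0.0797, 0.0646]
contact_force: [-1.1, 0.3, 7.8]
tool_pos: [0.6312, -0.0797, 0.0638]
contact_force: [-2.0, 0.1, 8.1]
tool_pos: [0.6313, -0.0798, 0.0629]
contact_force: [-2.9, 0.0, 9.4]
tool_pos: [0.6314, -0.0798, 0.0622]
contact_force: [-1.8, 0.5, 7.8]
```

```bash
for i in 1 2; do python3 -m creep '[{"dx":0,"dy":0,"dz":-1,"rx":0,"ry":0,"rz":0,"jaw":0},{"dx":0,"dy":0,"dz":-1,"rx":0,"ry":0,"rz":0,"jaw":0},{"dx":0,"dy":0,"dz":-1,"rx":0,"ry":0,"rz":0,"jaw":0}]' | grep -E "time|pos|contact"; done
```

```text
time: 7.28
tool_pos: [0.6316, -0.0799, 0.062]
contact_force: [-2.6, -0.2, 13.8]
time: 7.53
tool_pos: [0.6317, -0.0799, 0.0618]
contact_force: [-4.7, -0.3, 19.0]
```

It bottomed out at 6 mm of give with 19 N, so corner c (far right) is the soft one. I'll release it gently and go over tab c.

```bash
python3 -m creep '[{"dx":0,"dy":0,"dz":3,"rx":0,"ry":0,"rz":0,"jaw":0},{"dx":0,"dy":0,"dz":6,"rx":0,"ry":0,"rz":0,"jaw":0},{"dx":0,"dy":0,"dz":9,"rx":0,"ry":0,"rz":0,"jaw":0},{"dx":0,"dy":0,"dz":12,"rx":0,"ry":0,"rz":0,"jaw":0},{"dx":0,"dy":0,"dz":25,"rx":0,"ry":0,"rz":0,"jaw":0},{"dx":0,"dy":0,"dz":45,"rx":0,"ry":0,"rz":0,"jaw":0},{"dx":5,"dy":-35,"dz":45,"rx":0,"ry":0,"rz":0,"jaw":0},{"dx":9,"dy":-69,"dz":45,"rx":0,"ry":0,"rz":0,"jaw":0},{"dx":9,"dy":-69,"dz":45,"rx":0,"ry":0,"rz":0,"jaw":0},{"dx":9,"dy":-69,"dz":45,"rx":0,"ry":0,"rz":0,"jaw":0}]'; python3 - <<'E'
from h import *
g=get_image("scene"); h=get_image("top")
cv2.imwrite("pics/c.png",np.hstack([cv2.resize(g["pixels"][190:350,190:350],(400,400),interpolation=2),cv2.resize(h["pixels"][80:240,330:490],(400,400),interpolation=2)]))
E
```

```text
time: 8.37
tool_pos: [0.6394, -0.15, 0.103]
eef_rot: [180.0, 0.0, -168.2]
contact_force: [-0.8, 1.1, -0.5]
grip_width: -0.0002
finger_force: 0.0
```

View pics/c.png

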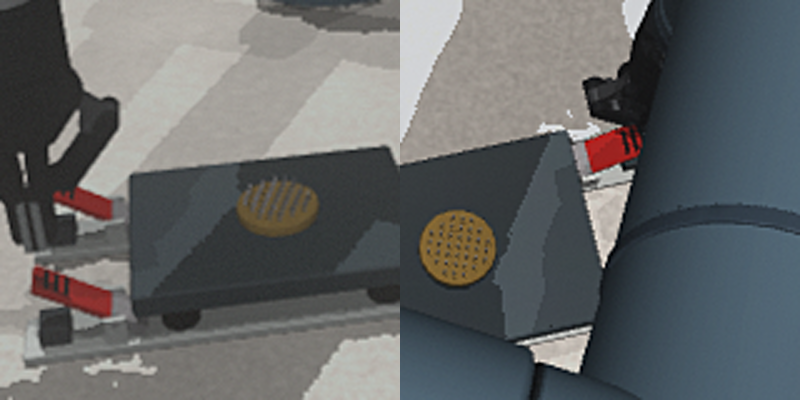

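The slab has sprung back level, and the tips hang over the striped outer end of tab c, at about (35,245) in the left crop. I'll press down.

```bash
python3 -m creep '[{"dx":0,"dy":0,"dz":-15,"rx":0,"ry":0,"rz":0,"jaw":0},{"dx":0,"dy":0,"dz":-25,"rx":0,"ry":0,"rz":0,"jaw":0},{"dx":0,"dy":0,"dz":-27,"rx":0,"ry":0,"rz":0,"jaw":0},{"dx":0,"dy":0,"dz":-29,"rx":0,"ry":0,"rz":0,"jaw":0},{"dx":0,"dy":0,"dz":-31,"rx":0,"ry":0,"rz":0,"jaw":0},{"dx":0,"dy":0,"dz":-33,"rx":0,"ry":0,"rz":0,"jaw":0}]' | grep -E "pos|contact"
for i in 1 2; do python3 -m creep '[{"dx":0,"dy":0,"dz":-2,"rx":0,"ry":0,"rz":0,"jaw":0},{"dx":0,"dy":0,"dz":-4,"rx":0,"ry":0,"rz":0,"jaw":0},{"dx":0,"dy":0,"dz":-6,"rx":0,"ry":0,"rz":0,"jaw":0},{"dx":0,"dy":0,"dz":-8,"rx":0,"ry":0,"rz":0,"jaw":0}]' | grep -E "pos|contact"; done
```

```text
tool_pos: [0.6392, -0.1482, 0.0708]
contact_force: [-2.5, -0.2, 4.1]
tool_pos: [0.6402, -0.1488, 0.0628]
contact_force: [-0.2, -1.0, 4.3]
tool_pos: [0.6398, -0.1486, 0.0544]
contact_force: [0.8, -1.8, 5.3]
```

```bash
python3 -m creep '[{"dx":0,"dy":0,"dz":-2,"rx":0,"ry":0,"rz":0,"jaw":0},{"dx":0,"dy":0,"dz":-4,"rx":0,"ry":0,"rz":0,"jaw":0},{"dx":0,"dy":0,"dz":-4,"rx":0,"ry":0,"rz":0,"jaw":0}]' | grep -E "pos|contact"
for i in 1 2 3; do python3 -m creep '[{"dx":0,"dy":0,"dz":-1,"rx":0,"ry":0,"rz":0,"jaw":0},{"dx":0,"dy":0,"dz":-1,"rx":0,"ry":0,"rz":0,"jaw":0}]' | grep -E "pos|contact"; done
```

```text
tool_pos: [0.6393, -0.1482, 0.0498]
contact_force: [0.6, -1.0, 2.5]
tool_pos: [0.6392, -0.1481, 0.049]
contact_force: [1.9, -2.0, 2.0]
tool_pos: [0.6392, -0.1481, 0.0484]
contact_force: [0.1, -1.7, 4.3]
tool_pos: [0.6392, -0.1481, 0.0483]
contact_force: [-0.7, -1.4, 9.0]
```

It is on its stop at tip height 26.3 mm, against 26.5 expected. One firmer push, then away.

```bash
python3 -m creep '[{"dx":0,"dy":0,"dz":-1,"rx":0,"ry":0,"rz":0,"jaw":0},{"dx":0,"dy":0,"dz":-1,"rx":0,"ry":0,"rz":0,"jaw":0},{"dx":0,"dy":0,"dz":-1,"rx":0,"ry":0,"rz":0,"jaw":0}]' | grep -E "pos|contact"
python3 -m creep '[{"dx":0,"dy":0,"dz":4,"rx":0,"ry":0,"rz":0,"jaw":0},{"dx":0,"dy":0,"dz":20,"rx":0,"ry":0,"rz":0,"jaw":0},{"dx":0,"dy":0,"dz":55,"rx":0,"ry":0,"rz":0,"jaw":0},{"dx":0,"dy":0,"dz":95,"rx":0,"ry":0,"rz":0,"jaw":0},{"dx":0,"dy":0,"dz":135,"rx":0,"ry":0,"rz":0,"jaw":0},{"dx":0,"dy":0,"dz":170,"rx":0,"ry":0,"rz":0,"jaw":0},{"dx":-30,"dy":0,"dz":190,"rx":0,"ry":0,"rz":0,"jaw":0},{"dx":-60,"dy":-20,"dz":190,"rx":0,"ry":0,"rz":0,"jaw":0},{"dx":-80,"dy":-50,"dz":190,"rx":0,"ry":0,"rz":0,"jaw":0},{"dx":-100,"dy":-85,"dz":190,"rx":0,"ry":0,"rz":0,"jaw":0}]'
python3 -m creep '[{"dx":-30,"dy":-30,"dz":0,"rx":0,"ry":0,"rz":0,"jaw":0},{"dx":-55,"dy":-60,"dz":0,"rx":0,"ry":0,"rz":0,"jaw":0},{"dx":-80,"dy":-90,"dz":0,"rx":0,"ry":0,"rz":0,"jaw":0},{"dx":-100,"dy":-120,"dz":0,"rx":0,"ry":0,"rz":0,"jaw":0},{"dx":-110,"dy":-150,"dz":0,"rx":0,"ry":0,"rz":0,"jaw":0},{"dx":-110,"dy":-150,"dz":0,"rx":0,"ry":0,"rz":0,"jaw":0},{"dx":-110,"dy":-150,"dz":0,"rx":0,"ry":0,"rz":0,"jaw":0}]'; python3 - <<'E'
from h import *
g=get_image("scene"); h=get_image("top")
cv2.imwrite("pics/e.png",np.vstack([cv2.resize(g["pixels"][220:350,90:490],(800,260),interpolation=2),cv2.resize(h["pixels"][100:260,170:540],(800,340),interpolation=2)]))
E
```

```text
tool_pos: [0.6393, -0.1481, 0.0481]
contact_force: [-3.2, -0.4, 12.7]
time: 11.47
tool_pos: [0.5375, -0.2315, 0.2359]
eef_rot: [179.8, -0.1, -167.8]
contact_force: [0.0, -0.6, -0.5]
grip_width: -0.0003
finger_force: 0.0
time: 12.05
tool_pos: [0.428, -0.3834, 0.2349]
eef_rot: [179.8, -0.0, -168.2]
contact_force: [-0.0, -0.1, -0.3]
grip_width: -0.0002
finger_force: 0.0
```

View pics/e.png

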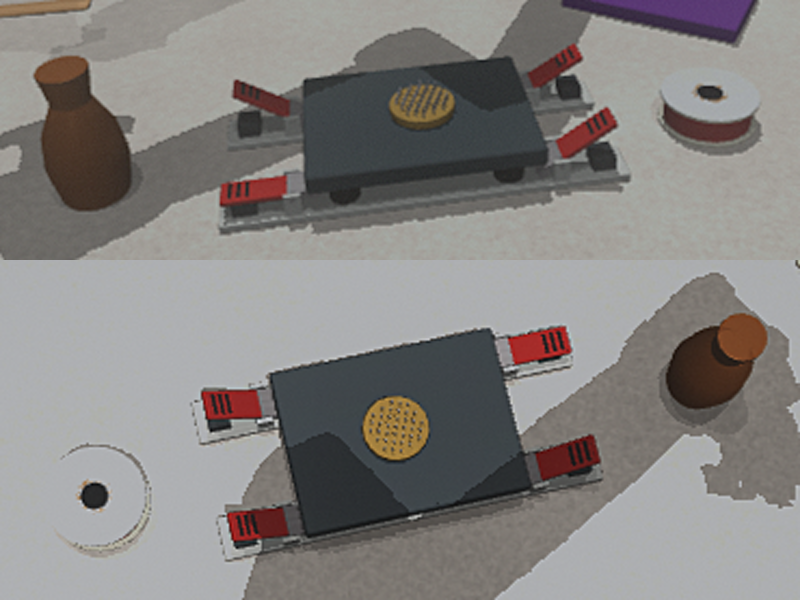

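Tab c lies flat (top half, around (255,190)). The other three tabs are up, and the slab, pin holder, vase and reel look undisturbed. The hand is clear, so I'm handing in.

```bash
python3 -c "
from rig import *
print(hand_in())"
```

```text
the job is handed in; nothing more can be done
None
```

Corner c (far right) was the one that rocked: it gave about 6 mm, while a and b held firm and d was not tried. I pressed its tab flat onto the stop, the other three tabs are still up, nothing else was visibly disturbed, and I handed the job in with the hand clear, at about 12 s of the 51 s.

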